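Close the board's carton and hold it over the label reader

TASK

Close the carton with the terminal board in it while it stands on the bench: first fold the plain inner flap down flat, then the longer blue-banded flap down flat over it. Then lift the closed carton and, keeping it level, hold it steady and centred about 8 cm above the window of the black label reader without touching the reader, so that the label underneath can be read. Finish while still holding it there in the gripper, and leave everything else on the bench where it is.

Things in the scene. Friction and masses are not known exactly. Their poses are not given: they have to be found in the camera images.
- carton: cardboard carton, 150 (its x) x 58 mm (its y), walls 3 mm, rim 80 mm high, on the bench, long side roughly along world y; loose, 0.2 to 0.45 kg with the board inside. Origin: centre of underside; z up. Flaps 54 mm wide, 4 mm thick, hinged on the two short ends, start open; shut, the top is 88 mm high. Grip it across its 58 mm, on the long sides.
- inner_flap (a joint): plain brown flap, 65 mm long, hinged along the short end at carton x = -75 mm, z = 80 mm. Angle in rad: 0 = shut, flat across the top towards carton +x; 1.57 = standing straight up; more = leaning outward, away from the carton. Stiff crease (about 0.03 N m): stays where left
- inner_flap_edge (a point): middle of the free edge of the inner (plain) flap
- outer_flap (a joint): longer flap, 100 mm long, with a blue band across it near its free edge, hinged along the other short end at carton x = +75 mm, z = 84 mm; same angle: 0 = shut, flat towards carton -x, where it lies over the inner flap; 1.57 = straight up; more = leaning outward. Stays where it is left (about 0.03 N m)
- outer_flap_edge (a point): middle of the free edge of the outer (blue-banded) flap
- board: green terminal board, 105 x 44 x 14 mm, lying flat on the floor of the carton; origin under its centre
- reader: black flat label reader fixed on the bench, 130 x 130 x 45 mm high, with a red-framed glass window on top; origin under its centre
- reader_window (a point): centre of the reader's window, on its top face (45 mm above the bench)
- test_box: die-cast metal box 95 x 120 x 56 mm with a blue board and terminals on top (to 66 mm); bystander, origin under its centre
- multimeter: yellow hand-held multimeter lying flat, 180 x 88 x 42 mm; bystander, origin under its centre
- connector: dark blue connector hood with a metal nose, about 75 x 62 x 16 mm; bystander, origin on the underside
- tape_roll: yellow roll of tape lying flat, 76 mm across, 19 mm high; bystander, origin under its centre
- screwdriver: screwdriver lying flat; bystander, origin under its middle
- flux_jar: small closed jar, 56 mm across, 60 mm high; bystander, origin under its centre
Not all that is in view belongs to the job. Leave any purple or turquoise look-alike of the carton alone.

How it is judged (in metres and radians):
On the way, in this order (a step that is already met when the one before it is completed fails the run):
1. the plain inner flap is folded shut while the blue-banded flap is still open and the carton stands on the bench (value of joint inner_flap below 0.15 rad and value of joint outer_flap above 0.6 rad and height (world z) of carton below 0.02 m), for 0.2 s.
2. both flaps are shut, the carton still standing on the bench (value of joint each of inner_flap, outer_flap below 0.15 rad and height (world z) of carton below 0.02 m), for 0.2 s.
3. the closed carton is held level in the gripper above the reader's window (value of joint each of inner_flap, outer_flap below 0.15 rad and z of board in the frame of carton between -0.005 and 0.05 m and x of board in the frame of carton between -0.075 and 0.075 m and horizontal distance between carton and reader_window below 0.03 m and height (world z) of carton between 0.085 and 0.175 m and angle between carton's own z axis and vertical below 0.14 rad and linear speed of carton below 0.04 m/s and angular speed of carton below 0.2 rad/s and contact force between carton and the fingers above 1 N and contact force between carton and reader below 0.2 N), for 0.3 s.
At the end, for the whole second after the job is handed in: The carton, both flaps shut (under 0.15 rad) and the board inside, is held by the fingers alone, within 8 degrees of level and still (under 0.04 m/s and 0.2 rad/s), its underside 40 to 130 mm above the reader's top, its centre within 30 mm of the window's centre seen from above (all of step 3); the arm keeps its last pose, push and grip.
It fails at once if the carton is tipped more than 23 degrees (angle between carton's own z axis and vertical above 0.4 rad).
It fails at once if the carton strikes the reader (contact force between carton and reader above 2 N).
It fails at once if a bystander is moved more than 30 mm (distance of any of test_box, multimeter, connector, tape_roll, screwdriver, flux_jar from where it was at the start of the episode above 0.03 m).
It also fails if it takes over 72 s, if anything falls off the work surface, if the arm or the gripper's body presses on something with over 40 N, if the wrist force passes 120 N, or if a joint passes its speed limit or range.

ROBOT

A 6-joint arm with a two-finger parallel gripper is mounted at the origin on the work surface. World frame = base frame: x ahead of the robot, y to its left, z up, the work surface at z = 0. Lengths are in m, angles in degrees, forces in N, time in s.
With the tool pointing down it reaches from about 0.35 to 0.775 m from the base axis. Payload 5.5 kg.
Tool frame: the origin (TCP) lies at the very end of the fingers, on their centre line; the grasp point (between the pads) lies 19 mm behind it; z points along the fingers, y is the line along which they close (so a half turn about z gives the same grasp; the last joint's range is limited). The gripper opens to 85 mm and grips with 20 to 120 N. Pads are 22 mm wide; open, the fingers measure 114 mm over their backs; the gripper's body (76 mm by 85 mm) begins 54 mm behind the grasp point. The pads swing forward as they close: fully open they stand 13 mm farther back than shut.
Start: joints at [-83.228, 17.945, 2.641, 74.691, 0, 82.002], TCP at [0.147, -0.556, 0.231] pointing down, gripper open.
Joint ranges: [-158.12, 158.12], [-49.38, 96.58], [-58.88, 72.47], [-126.05, 133.96], [-84.25, 85.87], [-180, 180]. Speed limits (degrees/s): [147.25, 147.25, 180, 180, 180, 180].

INTERFACE

Orientations are given as [roll, pitch, yaw] about the fixed x, y, z axes, in that order (R = Rz(yaw) Ry(pitch) Rx(roll)).
In Python, from bench import arm gives the robot as it stands.
- The arm moves only by the tool send_rows, never from a script. Its argument "increments" is a list of rows, each an object with "hand": the closure, from 0 (fully open) to 1 (shut); "linear": the shift along the tool's x, y, z in mm, a list of three; "yaw": the turn about the tool's z in degrees. In form: [{"hand": hand, "linear": [tx, ty, tz], "yaw": yaw}, ...]. A call has 1 to 20 rows; each row is the pose to reach, as a shift and turn from the pose commanded when the call began, along the tool's axes at that moment; what a row does not reach only later rows make up. A row lasts 1/8 s, in which the tool goes at most 62.5 mm and 10.7 degrees, less where a joint would pass 70% of its speed; a pose out of reach is approached as far as the arm can. A call with a gripper value outside its range is refused whole. The fingers move at their own pace and stop on an object; "force" is the grip in N (left out, the last holds). Time passes only in rows, so rows that repeat a pose let the fingers close. It gives the time, the measured TCP pose, the force, the opening and the grip force at its end, in the units of the state.
- arm.observe(): the state, without advancing time (a new reading comes with each control period).
- arm.grab_frame(name): name is "scene" or "top"; returns a dict with "pixels" (480x640x3 uint8, red, green, blue), "camera_matrix" (3x3 intrinsics, pixels), "R" (3x3) and "t" (3): a world point X has camera coordinates R X + t. Camera axes: x right, y down, z forward; pixel columns grow to the right and rows downward; lengths in m; the calibration is good to about 2 mm. A picture is of the moment at which its call begins. There is no depth.
- arm.close_job(): hands the job in; it is judged then, once.
The state is a dict: "t": time; "joint_positions": joint angles; "dq": joint speeds; "effort": joint torques, N m; "tcp_pos": TCP position; "tcp_rot": TCP orientation; "wrist_force": force on the tool from outside, world axes, zero at the start; "wrist_torque": the same for the moment, N m; "opening": opening from 0.0 (shut) to 1.0 (fully open); "finger_force": force on a finger pad.
Only numpy, scipy, OpenCV 4.12 (cv2) and the standard library are available. Lean on these libraries where they do the work, as an engineer would, in place of code of your own. Each camera call takes 0.05 s, during which the arm holds its last target. There are 200 camera calls.

## Working session

There is one attempt and no reset: what is moved stays moved. The work goes in short steps, Python scripts to look and compute and a tool call to move; the robot and the scene stay as the last step left them, time stands still between calls to the robot, and variables do not carry over. Pictures are saved under pics/ and viewed, at most 10 in all, crops included, and the job is handed in when it is done.

Besides the shell and the picture viewer there is one more tool, called after "Request:" as a command line: name --argument value ..., lists and objects as JSON in quotes. send_rows: Moves the arm, as the interface text tells. Its arguments: {"type":"object","properties":{"increments":{"type":"array"},"force":{"type":"number"}},"required":["increments"]}

```bash
mkdir -p pics; ls; python3 - <<'E'
from bench import arm
import cv2,numpy as np
print(arm.observe())
for n in ("scene","top"):
    f=arm.grab_frame(n); cv2.imwrite(f"pics/{n}0.png",f["pixels"][:,:,::-1]); np.savez(f"{n}.npz",K=f["camera_matrix"],R=f["R"],t=f["t"])
    print(n,f["camera_matrix"].tolist(),(-f["R"].T@f["t"]).round(3),f["R"].round(3).tolist())
E
```

```text
pics
{'t': 0.0, 'joint_positions': array([-8.32263430e+01,  1.79895413e+01,  2.57646133e+00,  7.46894424e+01,
       -2.30804338e-04,  8.20023123e+01]), 'dq': array([ 0.0055002 ,  0.0178053 , -0.00866715, -0.09160478, -0.01262027,
       -0.02181576]), 'effort': array([-4.55573272e-04, -4.80627573e+01,  2.98532653e+01,  1.94623950e-02,
       -1.59985361e-04,  4.36499477e-06]), 'tcp_pos': array([ 0.14654024, -0.55548966,  0.23041773]), 'tcp_rot': array([-1.79898443e+02, -1.40356896e-02,  1.47713325e+01]), 'wrist_force': array([-0.03458606,  0.56024078,  0.94125466]), 'wrist_torque': array([ 0.00716011, -0.01923576,  0.00420265]), 'finger_force': 0.0, 'opening': 1.0044478710778653}
scene [[608.6679512605131, 0.0, 311.86751377652513], [0.0, 608.6679512605131, 248.10925326255978], [0.0, 0.0, 1.0]] [1.466 0.043 1.366] [[-0.091, 0.996, 0.016], [0.82, 0.083, -0.566], [-0.565, -0.038, -0.824]]
top [[544.6442728543105, 0.0, 324.89192416620324], [0.0, 544.6442728543105, 242.05623289784958], [0.0, 0.0, 1.0]] [0.368 0.    1.706] [[-0.008, -1.0, 0.014], [-0.993, 0.006, -0.121], [0.121, -0.015, -0.993]]
```

View pics/scene0.png

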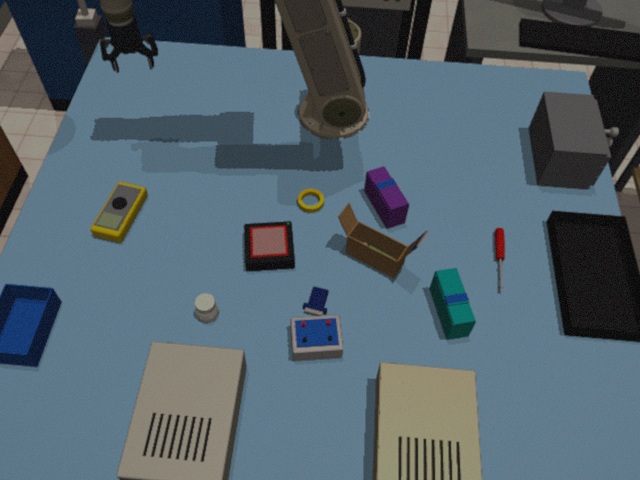

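View pics/top0.png

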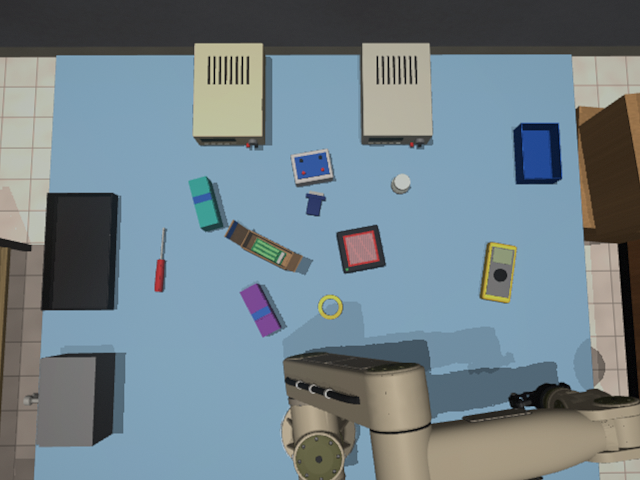

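Scene: the carton sits around (378,248), with its left flap at (347,217) and right flap at (418,242). Reader window is at (269,241). In the top view the carton is at (265,250) and the reader window at (361,249). I'll enlarge the carton.

```bash
python3 - <<'E'
import cv2,numpy as np
a=cv2.imread("pics/scene0.png")[190:290,325:445]; b=cv2.imread("pics/top0.png")[210:290,215:325]
a=cv2.resize(a,(480,400),interpolation=cv2.INTER_CUBIC);a=cv2.resize(a,(400,333));
a=cv2.resize(cv2.imread("pics/scene0.png")[195:285,330:440],(770,630),interpolation=cv2.INTER_CUBIC)[:600]
b=cv2.resize(b,(770,560),interpolation=cv2.INTER_CUBIC)
cv2.imwrite("pics/s0c.png",cv2.convertScaleAbs(a,alpha=1.5));cv2.imwrite("pics/t0c.png",cv2.convertScaleAbs(b,alpha=1.5))
E
```

```text
(no output)
```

View pics/s0c.png

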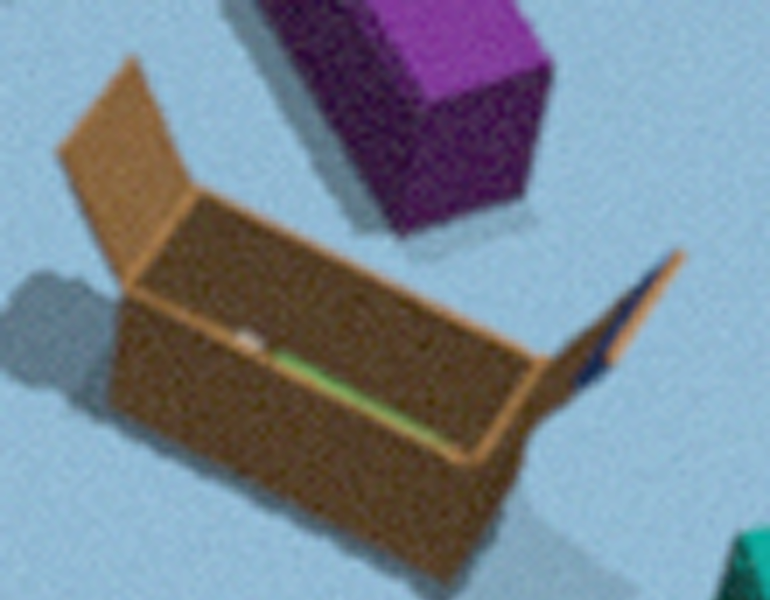

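View pics/t0c.png

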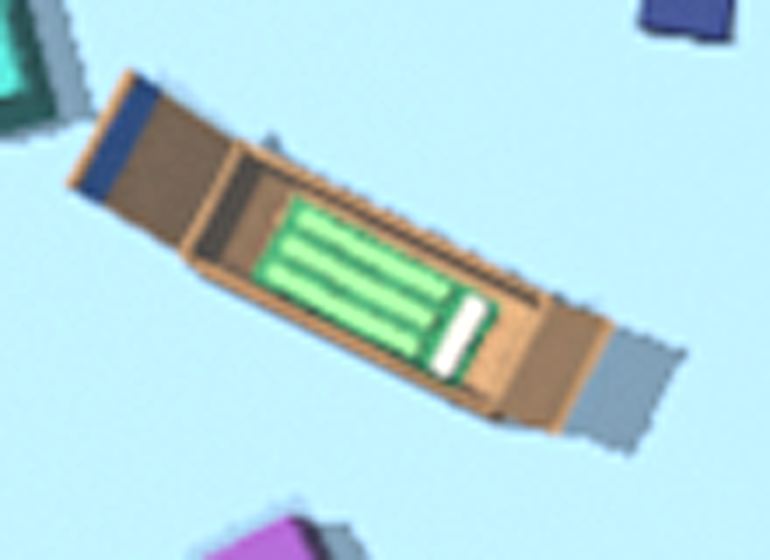

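The top crop settles which flap is which. The blue-banded outer flap is at the upper left (+y end), with its free edge at crop (130,72)–(70,185). The plain inner flap is at the right, with its free edge at (612,325)–(557,432). Rim corners are (237,145), (187,255), (548,298) and (492,412). The scene crop shows the same four corners at (195,185), (128,287), (545,362) and (465,462).

```bash
cat > geo.py <<'E'
import numpy as np, cv2
from scipy.optimize import least_squares
C={n:dict(np.load(n+".npz")) for n in ("scene","top")}
def proj(n,X):
    c=C[n]; p=(np.atleast_2d(X)@c["R"].T+c["t"])@c["K"].T; return p[:,:2]/p[:,2:]
def plane(n,uv,z):
    c=C[n]; o=-c["R"].T@c["t"]; d=c["R"].T@np.linalg.solve(c["K"],[uv[0],uv[1],1]); return o+d*(z-o[2])/d[2]
def fit(f,obs,x0):
    "obs: {view: pixels}; f(x)-> points"
    return least_squares(lambda x:np.concatenate([(proj(n,f(x))-o).ravel() for n,o in obs.items()]),x0)
def place(p,L):
    c,s=np.cos(p[2]),np.sin(p[2]); L=np.atleast_2d(L)
    return np.c_[p[0]+c*L[:,0]-s*L[:,1],p[1]+s*L[:,0]+c*L[:,1],L[:,2]]
E
cat > m.py <<'E'
from geo import *
T=lambda a:np.array(a,float)/7+[215,210]; S=lambda a:np.array(a,float)/7+[330,195]
# order: outer end (+y side /-y side...) ; carton +y is toward low world x
rim=np.array([[75,-29,.0],[75,29,0],[-75,-29,0],[-75,29,0]])/1000.; rim[:,2]=.08
r=fit(lambda p:place(p,rim),{"top":T([(237,145),(187,255),(548,298),(492,412)]),"scene":S([(465,462),(545,362),(128,287),(195,185)])},[.45,.18,1.1])
p=r.x; print("carton",p[:2].round(4),np.degrees(p[2]).round(2),"res",r.fun.round(1))
def flap(sx,hz,L): 
    return lambda a: place(p,[[sx*(.075-L*np.cos(a[0])),y,hz+L*np.sin(a[0])] for y in(-.027,.027)])
for nm,f,o in (("inner",flap(-1,.082,.065),{"top":T([(612,325),(557,432)]),"scene":S([(60,150),(133,60)])}),("outer",flap(1,.086,.1),{"top":T([(130,72),(70,185)]),"scene":S([(610,360),(680,250)])})):
    q=fit(f,o,[2.]); print(nm,q.x,q.fun.round(1),f(q.x).mean(0).round(3))
for n in C:
    im=cv2.imread(f"pics/{n}0.png").astype(int); m=((im[:,:,2]>im[:,:,1]+50)&(im[:,:,2]>im[:,:,0]+50)).astype(np.uint8)
    k,l,st,c=cv2.connectedComponentsWithStats(m)
    for i in range(1,k):
        if st[i,4]>300: print(n,c[i],st[i],plane(n,c[i],.045).round(4))
        x,y,w,h,_=st[i]
        if st[i,4]>300: print(plane(n,(x+w/2,y+h/2),.045).round(4))
E
python3 m.py
```

```text
carton [0.5452 0.149 ] 62.73 res [ 0.6 -1.1 -1.3  0.3  0.5 -0.5 -0.4  0.5  1.1  0.9  0.2 -0.6 -1.7 -0.4
 -0.2 -0.8]
inner [2.07179219] [-0.2 -0.9 -0.9  0.4 -0.7 -0.4 -0.4 -1.5] [0.497 0.055 0.139]
outer [1.94656868] [-0.3 -0.8 -0.7 -0.1 -0.1 -0.9 -0.  -0.5] [0.596 0.248 0.179]
scene [268.70704225 240.91549296] [250 225  38  33 355] [ 0.5498 -0.1347  0.045 ]
[ 0.5516 -0.1337  0.045 ]
top [360.87384615 248.08      ] [343 230  37  37 325] [ 0.5514 -0.1354  0.045 ]
[ 0.5501 -0.1373  0.045 ]
```

Carton is at (0.545, 0.149), yaw 62.7°. The inner flap is at 2.07 rad, the outer at 1.95 rad, and the window is at (0.5505, −0.135). I'll move to just outside the inner flap, aligned with the carton, with the fingers shut.

Request:
send_rows --increments '[{"hand": 1,"linear": [30,-30,0],"yaw": -3},{"hand": 1,"linear": [60,-60,0],"yaw": -6},{"hand": 1,"linear": [94,-95,0],"yaw": -10},{"hand": 1,"linear": [128,-130,0],"yaw": -13},{"hand": 1,"linear": [162,-163,0],"yaw": -17},{"hand": 1,"linear": [196,-198,0],"yaw": -20},{"hand": 1,"linear": [230,-232,0],"yaw": -24},{"hand": 1,"linear": [264,-266,0],"yaw": -27},{"hand": 1,"linear": [298,-300,0],"yaw": -31},{"hand": 1,"linear": [332,-335,0],"yaw": -34},{"hand": 1,"linear": [366,-370,0],"yaw": -38},{"hand": 1,"linear": [400,-404,0],"yaw": -41},{"hand": 1,"linear": [436,-440,0],"yaw": -45},{"hand": 1,"linear": [460,-465,0],"yaw": -47},{"hand": 1,"linear": [471,-476,0],"yaw": -48},{"hand": 1,"linear": [471,-476,0],"yaw": -48},{"hand": 1,"linear": [471,-476,0],"yaw": -48}]'

```text
t: 2.22
tcp_pos: [0.4801, 0.0235, 0.2311]
tcp_rot: [-180.0, 0.0, 62.7]
wrist_force: [-0.5, -0.5, -0.3]
opening: 0.004
finger_force: 0.0
```

Request:
send_rows --increments '[{"hand": 1,"linear": [0,0,40],"yaw": 0},{"hand": 1,"linear": [0,0,80],"yaw": 0},{"hand": 1,"linear": [0,0,114],"yaw": 0},{"hand": 1,"linear": [12,0,116],"yaw": 0},{"hand": 1,"linear": [24,0,116],"yaw": 0},{"hand": 1,"linear": [34,0,116],"yaw": 0},{"hand": 1,"linear": [42,0,116],"yaw": 0},{"hand": 1,"linear": [50,0,116],"yaw": 0},{"hand": 1,"linear": [58,0,116],"yaw": 0},{"hand": 1,"linear": [66,0,116],"yaw": 0},{"hand": 1,"linear": [76,0,119],"yaw": 0},{"hand": 1,"linear": [84,0,124],"yaw": 0},{"hand": 1,"linear": [92,0,130],"yaw": 0},{"hand": 1,"linear": [98,0,136],"yaw": 0},{"hand": 1,"linear": [102,0,141],"yaw": 0},{"hand": 1,"linear": [102,0,145],"yaw": 0},{"hand": 1,"linear": [102,0,148],"yaw": 0},{"hand": 1,"linear": [102,0,148],"yaw": 0},{"hand": 1,"linear": [102,0,148],"yaw": 0}]'

```text
t: 4.6
tcp_pos: [0.5275, 0.1151, 0.0839]
tcp_rot: [180.0, -0.0, 62.8]
wrist_force: [-1.4, 1.3, 5.6]
opening: 0.0
finger_force: 2.7
```

Request:
send_rows --increments '[{"hand": 1,"linear": [0,0,-40],"yaw": 0},{"hand": 1,"linear": [0,0,-90],"yaw": 0},{"hand": 1,"linear": [0,0,-140],"yaw": 0},{"hand": 1,"linear": [30,0,-160],"yaw": 0},{"hand": 1,"linear": [80,0,-160],"yaw": 0},{"hand": 1,"linear": [130,0,-160],"yaw": 0},{"hand": 1,"linear": [175,0,-160],"yaw": 0},{"hand": 1,"linear": [192,0,-160],"yaw": 0},{"hand": 1,"linear": [192,0,-160],"yaw": 0}]'

```text
t: 5.72
tcp_pos: [0.6153, 0.2866, 0.242]
tcp_rot: [-180.0, 0.1, 62.9]
wrist_force: [-0.3, -0.2, 0.3]
opening: 0.002
finger_force: 0.0
```

```bash
python3 - <<'E'
from bench import arm
import cv2
s=arm.observe(); print(s["t"],s["tcp_pos"],s["tcp_rot"])
a=arm.grab_frame("scene")["pixels"][:,:,::-1]; b=arm.grab_frame("top")["pixels"][:,:,::-1]
f=lambda i,x,y:cv2.convertScaleAbs(cv2.resize(i[y:y+110,x:x+110],(398,398),interpolation=cv2.INTER_CUBIC),alpha=1.4)
cv2.imwrite("pics/p1.png",cv2.hconcat([f(a,330,180),f(b,210,200)]))
E
```

```text
5.725 [0.61528935 0.28655354 0.24197602] [-1.79957946e+02  6.48794929e-02  6.28517791e+01]
```

View pics/p1.png

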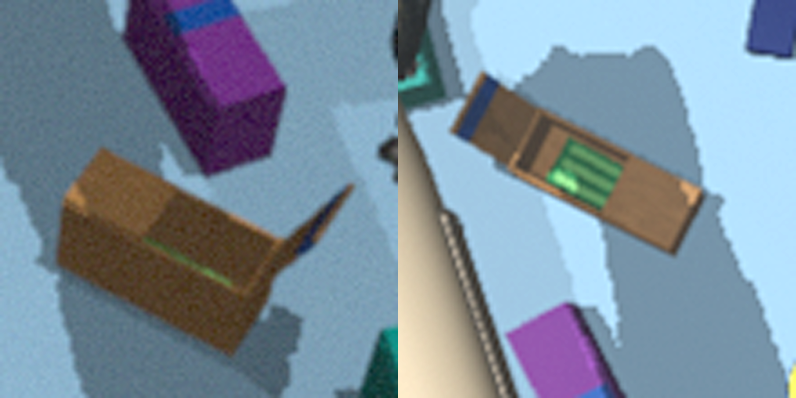

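The inner flap is flat, the carton has not moved, and the outer flap is still open. Next I'll fold the outer flap.

Request:
send_rows --increments '[{"hand": 1,"linear": [0,0,45],"yaw": 0},{"hand": 1,"linear": [0,0,90],"yaw": 0},{"hand": 1,"linear": [-10,0,102],"yaw": 0},{"hand": 1,"linear": [-24,0,102],"yaw": 0},{"hand": 1,"linear": [-34,0,102],"yaw": 0},{"hand": 1,"linear": [-43,0,102],"yaw": 0},{"hand": 1,"linear": [-52,0,102],"yaw": 0},{"hand": 1,"linear": [-61,0,102],"yaw": 0},{"hand": 1,"linear": [-70,0,102],"yaw": 0},{"hand": 1,"linear": [-79,0,102],"yaw": 0},{"hand": 1,"linear": [-88,0,102],"yaw": 0},{"hand": 1,"linear": [-96,0,103],"yaw": 0},{"hand": 1,"linear": [-104,0,107],"yaw": 0},{"hand": 1,"linear": [-113,0,112],"yaw": 0},{"hand": 1,"linear": [-122,0,120],"yaw": 0},{"hand": 1,"linear": [-130,0,130],"yaw": 0},{"hand": 1,"linear": [-136,0,140],"yaw": 0},{"hand": 1,"linear": [-140,0,149],"yaw": 0},{"hand": 1,"linear": [-142,0,153],"yaw": 0},{"hand": 1,"linear": [-142,0,155],"yaw": 0}]'

```text
t: 8.32
tcp_pos: [0.5501, 0.1593, 0.088]
tcp_rot: [-180.0, 0.0, 62.8]
wrist_force: [-1.5, -0.9, 6.1]
opening: -0.001
finger_force: 3.0
```

Request:
send_rows --increments '[{"hand": 1,"linear": [0,0,0.5],"yaw": 0},{"hand": 1,"linear": [0,0,1],"yaw": 0},{"hand": 1,"linear": [0,0,1],"yaw": 0}]'

```text
t: 8.7
tcp_pos: [0.5502, 0.1594, 0.088]
tcp_rot: [180.0, 0.0, 62.8]
wrist_force: [-2.3, -1.3, 5.6]
opening: -0.001
finger_force: 2.5
```

Request:
send_rows --increments '[{"hand": 1,"linear": [0,0,-30],"yaw": 0},{"hand": 1,"linear": [0,0,-60],"yaw": 0},{"hand": 0.5,"linear": [-100,0,-100],"yaw": 0},{"hand": 0,"linear": [-150,0,-150],"yaw": 0},{"hand": 0,"linear": [-200,0,-150],"yaw": 0},{"hand": 0,"linear": [-200,0,-150],"yaw": 0},{"hand": 0,"linear": [-200,0,-150],"yaw": 0},{"hand": 0,"linear": [-200,0,-150],"yaw": 0}]'

```text
t: 9.7
tcp_pos: [0.4591, -0.0181, 0.2372]
tcp_rot: [180.0, -0.0, 62.8]
wrist_force: [-0.4, -0.2, -0.5]
opening: 1.002
finger_force: 0.0
```

```bash
python3 - <<'E'
from bench import arm
import cv2
s=arm.observe(); print(s["t"],s["tcp_pos"],s["tcp_rot"],s["opening"])
a=arm.grab_frame("scene")["pixels"][:,:,::-1]; b=arm.grab_frame("top")["pixels"][:,:,::-1]
f=lambda i,x,y:cv2.convertScaleAbs(cv2.resize(i[y:y+100,x:x+66],(396,600),interpolation=cv2.INTER_CUBIC),alpha=1.4)
g=lambda i,x,y:cv2.convertScaleAbs(cv2.resize(i[y:y+75,x:x+100],(800,600),interpolation=cv2.INTER_CUBIC),alpha=1.4)
cv2.imwrite("pics/p2s.png",g(a,330,210)); cv2.imwrite("pics/p2t.png",g(b,220,215))
E
```

```text
9.7 [ 0.45912921 -0.01806415  0.23720926] [ 1.79969744e+02 -3.20757949e-02  6.27642185e+01] 1.0024303163658514
```

View pics/p2s.png

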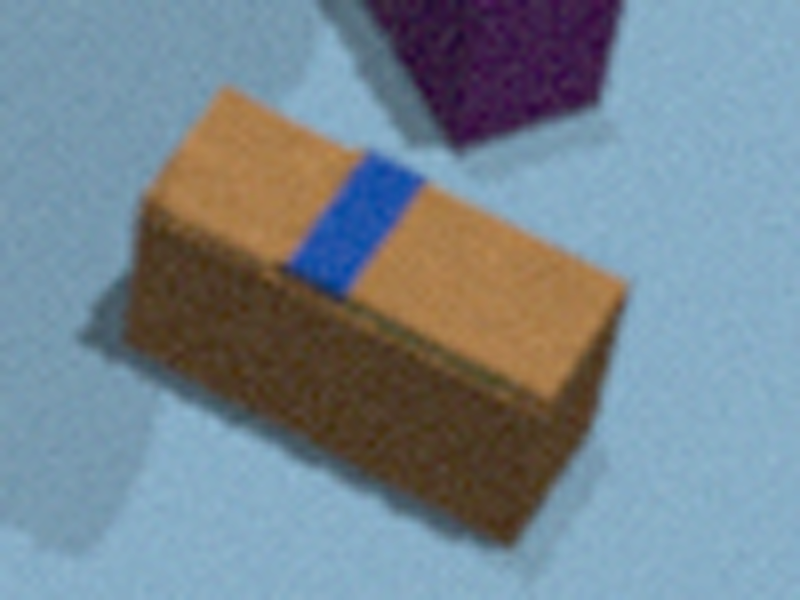

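View pics/p2t.png

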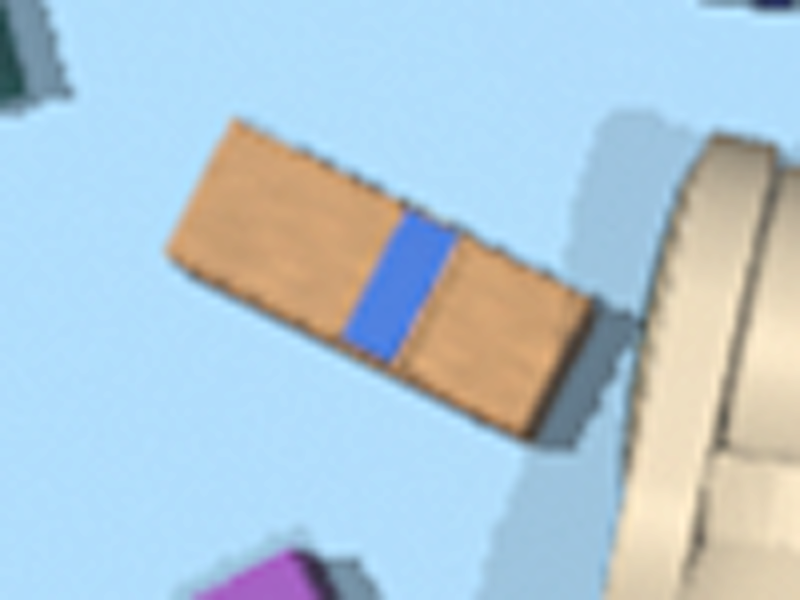

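Both flaps look shut. Top-view corners are (235,120), (168,250), (597,300) and (525,437); scene-view corners are (548,405), (628,285), (148,195) and (225,88). I'll refit the pose from these.

```bash
python3 - <<'E'
from geo import *
T=lambda a:np.array(a,float)/8+[220,215]; S=lambda a:np.array(a,float)/8+[330,210]
L=np.array([[75,-27,88],[75,27,88],[-75,-27,84],[-75,27,84]])/1000.
r=fit(lambda p:place(p,L),{"top":T([(235,120),(168,250),(597,300),(525,437)]),"scene":S([(548,405),(628,285),(148,195),(225,88)])},[.54,.15,1.1])
p=r.x; print(p[:2].round(4),np.degrees(p[2]).round(2),r.fun.round(1))
d=(p[:2]-[.4591,-.0181])*1000; a=np.radians(62.8); print("tool shift",d@[np.cos(a),np.sin(a)],d@[np.sin(a),-np.cos(a)])
E
```

```text
[0.5456 0.1491] 62.31 [-0.5 -0.4 -0.7 -0.7 -1.3  0.1 -0.7 -1.  -0.3 -0.8 -0.3 -0.5 -1.4 -0.3
 -0.5 -0.7]
tool shift 188.27333453124265 0.5306874627910787
```

Request:
send_rows --increments '[{"hand": 0,"linear": [50,0,0],"yaw": 0},{"hand": 0,"linear": [100,0,0],"yaw": 0},{"hand": 0,"linear": [150,0,0],"yaw": 0},{"hand": 0,"linear": [180,0,0],"yaw": 0},{"hand": 0,"linear": [188,0,0],"yaw": 0},{"hand": 0,"linear": [188,0,20],"yaw": 0},{"hand": 0,"linear": [188,0,50],"yaw": 0},{"hand": 0,"linear": [188,0,80],"yaw": 0},{"hand": 0,"linear": [188,0,110],"yaw": 0},{"hand": 0,"linear": [188,0,135],"yaw": 0},{"hand": 0,"linear": [188,0,160],"yaw": 0},{"hand": 0,"linear": [188,0,180],"yaw": 0},{"hand": 0,"linear": [188,0,195],"yaw": 0},{"hand": 0,"linear": [188,0,203],"yaw": 0},{"hand": 0,"linear": [188,0,203],"yaw": 0}]'

```text
t: 11.68
tcp_pos: [0.5444, 0.1487, 0.0339]
tcp_rot: [-180.0, 0.0, 62.8]
wrist_force: [1.3, -0.1, 0.4]
opening: 1.001
finger_force: 0.0
```

Request:
send_rows --increments '[{"hand": 0.3,"linear": [0,0,0],"yaw": 0},{"hand": 0.6,"linear": [0,0,0],"yaw": 0},{"hand": 0.6,"linear": [0,0,0],"yaw": 0},{"hand": 0.6,"linear": [0,0,0],"yaw": 0},{"hand": 0.6,"linear": [0,0,0],"yaw": 0},{"hand": 0.6,"linear": [0,0,0],"yaw": 0}]' --force 40

```text
t: 12.42
tcp_pos: [0.5455, 0.1489, 0.0352]
tcp_rot: [179.9, -0.1, 62.8]
wrist_force: [0.1, -0.5, 5.7]
opening: 0.672
finger_force: 44.6
```

Request:
send_rows --increments '[{"hand": 0.8,"linear": [0,0,-2],"yaw": 0},{"hand": 0.8,"linear": [0,0,-5],"yaw": 0},{"hand": 0.8,"linear": [0,0,-10],"yaw": 0},{"hand": 0.8,"linear": [0,0,-18],"yaw": 0},{"hand": 0.8,"linear": [0,0,-28],"yaw": 0},{"hand": 0.8,"linear": [0,0,-40],"yaw": 0},{"hand": 0.8,"linear": [0,0,-54],"yaw": 0},{"hand": 0.8,"linear": [0,0,-70],"yaw": 0},{"hand": 0.8,"linear": [0,0,-86],"yaw": 0},{"hand": 0.8,"linear": [0,0,-102],"yaw": 0},{"hand": 0.8,"linear": [0,0,-114],"yaw": 0},{"hand": 0.8,"linear": [0,0,-122],"yaw": 0},{"hand": 0.8,"linear": [0,0,-126],"yaw": 0},{"hand": 0.8,"linear": [0,0,-126],"yaw": 0},{"hand": 0.8,"linear": [0,0,-126],"yaw": 0}]' --force 50

```text
t: 14.3
tcp_pos: [0.5444, 0.1487, 0.1597]
tcp_rot: [-180.0, 0.0, 62.8]
wrist_force: [-0.8, -0.4, -2.3]
opening: 0.67
finger_force: 53.7
```

```bash
python3 - <<'E'
from bench import arm
import cv2,numpy as np
s=arm.observe(); print(s["tcp_pos"],s["tcp_rot"],s["wrist_force"],s["wrist_torque"],s["finger_force"])
a=arm.grab_frame("scene")["pixels"][:,:,::-1]
cv2.imwrite("pics/p3.png",cv2.convertScaleAbs(cv2.resize(a[150:270,320:480],(800,600),interpolation=cv2.INTER_CUBIC),alpha=1.4))
d=(np.array([.5505,-.135])-s["tcp_pos"][:2])*1000; w=np.radians(s["tcp_rot"][2]); print("to window",d@[np.cos(w),np.sin(w)],d@[np.sin(w),-np.cos(w)])
E
```

```text
[0.54436148 0.1487453  0.15966863] [-1.79951855e+02  4.03408718e-02  6.27687517e+01] [-0.77809789 -0.39004276 -2.33718119] [0.01898778 0.01466041 0.02830099] 53.73844563961029
to window -249.48806063910783 135.29517581540694
```

View pics/p3.png

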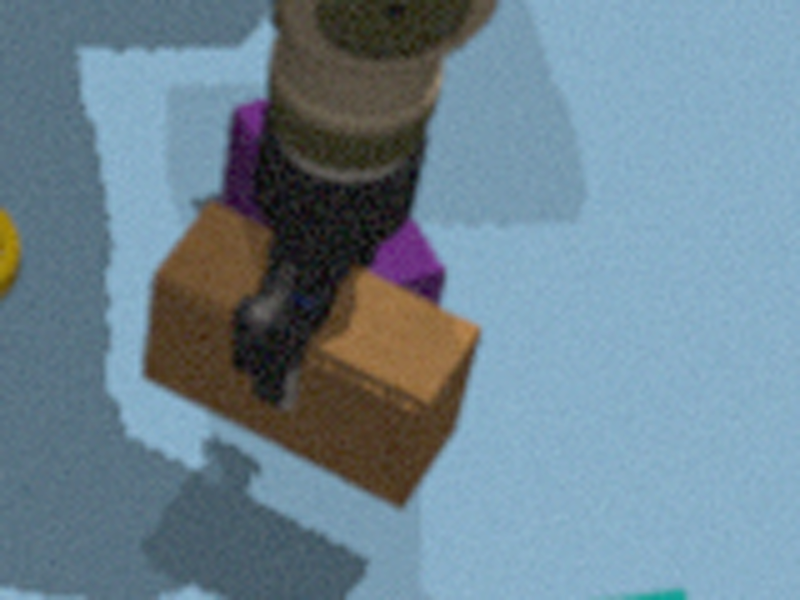

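The carton is lifted, level and shut, hanging centred in the gripper, with its underside at about 126 mm. I'll carry it over to the window.

Request:
send_rows --increments '[{"hand": 0.8,"linear": [-4,2,0],"yaw": 0},{"hand": 0.8,"linear": [-12,6,0],"yaw": 0},{"hand": 0.8,"linear": [-24,13,0],"yaw": 0},{"hand": 0.8,"linear": [-40,22,0],"yaw": 0},{"hand": 0.8,"linear": [-58,31,0],"yaw": 0},{"hand": 0.8,"linear": [-78,42,0],"yaw": 0},{"hand": 0.8,"linear": [-98,53,0],"yaw": 0},{"hand": 0.8,"linear": [-118,64,0],"yaw": 0},{"hand": 0.8,"linear": [-138,75,0],"yaw": 0},{"hand": 0.8,"linear": [-158,86,0],"yaw": 0},{"hand": 0.8,"linear": [-178,96,0],"yaw": 0},{"hand": 0.8,"linear": [-197,106,0],"yaw": 0},{"hand": 0.8,"linear": [-214,116,0],"yaw": 0},{"hand": 0.8,"linear": [-228,123,0],"yaw": 0},{"hand": 0.8,"linear": [-239,129,0],"yaw": 0},{"hand": 0.8,"linear": [-246,133,0],"yaw": 0},{"hand": 0.8,"linear": [-250,135,0],"yaw": 0},{"hand": 0.8,"linear": [-250,135,0],"yaw": 0},{"hand": 0.8,"linear": [-250,135,0],"yaw": 0},{"hand": 0.8,"linear": [-250,135,0],"yaw": 0}]'

```text
t: 16.85
tcp_pos: [0.5504, -0.1348, 0.1603]
tcp_rot: [-180.0, 0.0, 62.8]
wrist_force: [0.1, 0.0, -2.5]
opening: 0.674
finger_force: 53.8
```

Request:
send_rows --increments '[{"hand": 0.8,"linear": [0,0,0],"yaw": 0},{"hand": 0.8,"linear": [0,0,0],"yaw": 0},{"hand": 0.8,"linear": [0,0,0],"yaw": 0},{"hand": 0.8,"linear": [0,0,0],"yaw": 0},{"hand": 0.8,"linear": [0,0,0],"yaw": 0},{"hand": 0.8,"linear": [0,0,0],"yaw": 0}]'

```text
t: 17.6
tcp_pos: [0.5504, -0.1353, 0.1603]
tcp_rot: [180.0, 0.0, 62.8]
wrist_force: [-0.2, 0.1, -2.3]
opening: 0.673
finger_force: 53.8
```

```bash
python3 - <<'E'
from bench import arm
import cv2,numpy as np
s=arm.observe(); print(s["t"],s["tcp_pos"],s["tcp_rot"],s["wrist_force"],s["finger_force"])
a=arm.grab_frame("scene")["pixels"][:,:,::-1]
cv2.imwrite("pics/p4.png",cv2.convertScaleAbs(cv2.resize(a[150:300,180:380],(800,600),interpolation=cv2.INTER_CUBIC),alpha=1.4))
E
```

```text
17.6 [ 0.55036779 -0.13531266  0.16027085] [1.79999113e+02 5.45584346e-03 6.27675624e+01] [-0.15161053  0.10795194 -2.25569862] 53.784525990486145
```

View pics/p4.png

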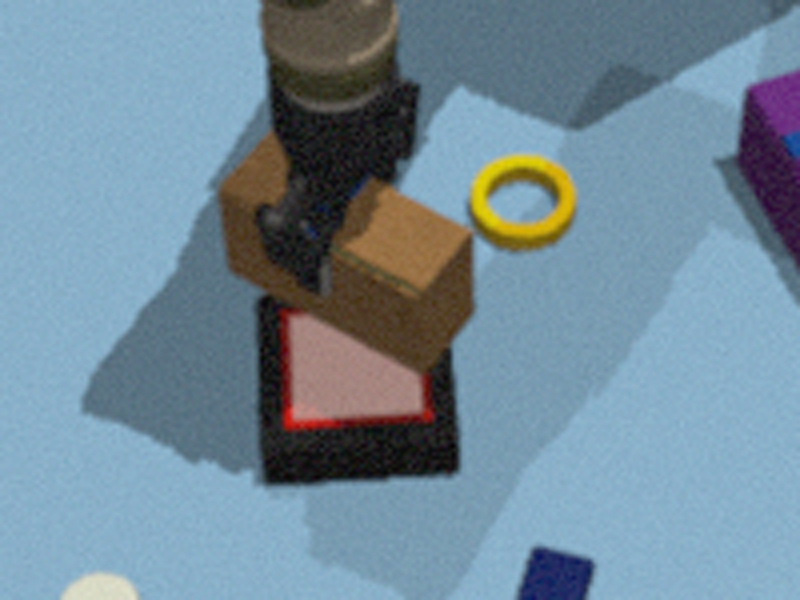

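The closed carton is level above the reader, with its lower corner at (425,370) in the crop and clear of the frame. I'm handing the job in.

```bash
python3 -c "
from bench import arm
print(arm.close_job())"
```

```text
the job is handed in; nothing more can be done
None
```

I closed the carton (inner flap first, then the blue-banded flap) and handed the job in at 17.6 s, with it held level and still about 8 cm above the reader window; the hand-in returned no verdict.

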